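# Knock a jammed jaw insert loose and lift it out

## Robot

A 6-joint arm with a two-finger parallel gripper is mounted at the origin on the work surface. World frame = base frame: x ahead of the robot, y to its left, z up, the work surface at z = 0. Lengths are in m, angles in rad, forces in N, time in s.
With the tool pointing down it reaches from about 0.275 to 0.85 m from the base axis. Payload 19 kg.
Tool frame: the origin (TCP) lies at the very end of the fingers, on their centre line; the grasp point (between the pads) lies 19 mm behind it; z points along the fingers, x is the direction in which the jaws open and shut, and the axes are right-handed (so a half turn about z gives the same grasp; the last joint's range is limited). The gripper opens to 85 mm and grips with 20 to 120 N. Pads are 22 mm wide; open, the fingers measure 114 mm over their backs; the gripper's body (76 mm by 85 mm) begins 54 mm behind the grasp point. The pads swing forward as they close: fully open they stand 13 mm farther back than shut.
Start: joints at [1.064, 0.15, 1.437, -0, 1.554, -0.134], TCP at [0.209, 0.535, 0.231] pointing down, gripper open.
Joint ranges: [-2.8, 2.8], [-0.68, 2.1], [0.12, 2.68], [-1.39, 4.53], [0.16, 2.79], [-2.81, 2.81]. Speed limits (rad/s): [1.89, 1.89, 2.22, 3.01, 3.01, 3.01].

## Interface

Orientations are given as a unit quaternion [w, x, y, z].
In Python, from station import sensors, vision, bot, spotter gives the robot as it stands.
- The arm moves only by the tool jog_arm, never from a script. Its argument "motion" is a list of rows, each a list of 6 numbers: the shift along the tool's x, y, z in cm, then the turn, a rotation vector about the tool's x, y, z in degrees. A call has 1 to 20 rows; each row shifts and turns the commanded pose from where the row before left it, along the tool's axes as they then stand; what a row does not reach is not made up. A row lasts 1/12 s, in which the tool goes at most 41.7 mm and 7.16 degrees, less where a joint would pass 70% of its speed; a pose out of reach is approached as far as the arm can. A call with a gripper value outside its range is refused whole. "fingers" is the closure in counts, from 0 (fully open) to 255 (shut), set as the call begins (left out, the last holds). The fingers move at their own pace and stop on an object; "force" is the grip in N (left out, the last holds). Time passes only in rows, so rows that do not move let the fingers close. It gives the time, the measured TCP pose, the force and the opening at its end, in the units of the state.
- sensors.read_state(): the state, without advancing time (a new reading comes with each control period).
- vision.grab_frame(name): name is "side" or "top" or "wrist"; returns a dict with "img" (384x512x3 uint8, red, green, blue), "depth" (384x512 float32, m along the optical axis (not along the pixel's ray), 0 where there is no reading), "vfov" (degrees; the focal length in pixels is half the picture's height over the tangent of half this angle, whatever the lens; pixels are square), "cx", "cy" (the principal point, pixels), "eye" and "rotation" of the camera in the world; the wrist camera has in their place "tool_from_camera" (4x4, takes a point from camera to tool coordinates, whose origin is the TCP and whose axes are the tool frame's). Camera axes: x right, y down, z forward; pixel columns grow to the right and rows downward; lengths in m; the calibration is good to about 2 mm. A picture is of the moment at which its call begins: read the wrist's pose just before it.
- bot.finish_job(): hands the job in, once; it reports no verdict.
Trained networks look in a picture, given as the dict that the camera call returned (one of the last four; its "shot" number tells which), for a name from the list of things; names that differ only in an ending like _2 or _b are one class to them, and where a whole thing is asked for, a point or a joint stands for the part that bears it (a point fixed in the world has none). Each returns a list of dicts, best first, with "conf" (0 to 1); they miss things now and then, are a little off and sometimes report something else, mostly with a low value. They report only what shows in the picture. A call takes as long as a camera call. They do not tell look-alikes from the thing itself.
- spotter.search_frame(picture, target): "at" ([column, row] in pixels, amid what is visible of it).
- spotter.pinpoint(picture, target): "at" ([column, row] in pixels: a listed point, or the origin of a listed thing).
The state is a dict: "time": time; "joint_pos": joint angles; "qvel": joint speeds; "effort": joint torques, N m; "eef_pos": TCP position; "ee_rot": TCP orientation; "ft_force": force on the tool from outside, world axes, zero at the start; "ft_torque": the same for the moment, N m; "width": finger opening in m.
Only numpy, scipy, OpenCV 4.12 (cv2) and the standard library are available. Lean on these libraries where they do the work, as an engineer would, in place of code of your own. Each camera call takes 0.05 s, during which the arm holds its last target. There are 200 camera calls.

## Task

The steel jaw insert with the blue top is jammed in the slot of the grey grip holder, with its foot caught under the lips. Pick up the yellow nylon block and with it, not with the gripper, knock the insert along the slot until its foot is wholly in the open, bright-walled end. Then put the block back on the bench, lift the insert out and stand it upright in the blue tray.

Things in the scene. Friction and masses are not known exactly. Their poses are not given: they have to be found in the camera images.
- insert_stem (a point): Jammed steel insert (sizes in mm), about 0.6 kg, an upside-down T: foot 70 (x) by 40 (y) by 14 high; centred on it a ribbed stem 40 (x) by 24 (y), blue on top, 60 high in all. Point: on its centre line, 42 above its underside; grip the stem here across y. x along the slot as the holder's x, z up. A spring shoe jams the foot: sliding takes 7 to 20 N; push low and level on the stem's -x face.
- holder: Grey holder fixed to the bench (mm): 182 long (x -75 to 107), 90 wide, 44 high. Origin at bench level under the slot's mid-line, x along the slot to its open end. Slot floor 20 up. x -75 to 0: lips over the foot, top 44, 28 gap for the stem. x 0 to 95: no lips, walls and end stop (x 95) 36 high. Insert starts centred at x about 0, is clear of the lips beyond 35, meets the stop at 60; aim for 48.
- knocker_center (a point): Loose yellow nylon block lying on the bench, in mm 100 (x) by 30 (y) by 50 high (z), 0.18 kg. This point is its centre. Grip it across its 30 mm width; strike with its end face. An aluminium block of the same size lies near it and is not wanted.
- tray: Blue open tray fixed on the bench, in mm 160 (x) by 130 (y) outside, 25 high, walls 4 thick, floor 5 thick or less. Origin at the centre of its underside, z up. It starts empty.
There are look-alikes about, which are no part of the job. Several things have the shape of the tray; the one meant has the colours described above.

How it is judged:
On the way, in this order (a step that is already met when the one before it is completed fails the run):
1. the yellow block is pressed against the jammed insert (contact force between knocker and insert above 1 N and x of insert_stem in the frame of holder below 0.03 m), for 0.02 s.
2. the insert's foot is clear of the lips, still down in the slot (x of insert_stem in the frame of holder above 0.034 m and horizontal distance between insert_stem and holder below 0.075 m and height (world z) of insert_stem below 0.07 m), for 0.1 s.
At the end, for the whole second after the job is handed in: The insert stands upright (within 10 degrees) on the tray's floor, at rest and released; the yellow block lies at rest on the bench, not in the tray or on the holder (x of insert_stem in the frame of tray between -0.075 and 0.075 m and y of insert_stem in the frame of tray between -0.06 and 0.06 m and height (world z) of insert_stem below 0.055 m and angle between insert_stem's own z axis and vertical below 0.17 rad and linear speed of each of insert, knocker below 0.03 m/s and height (world z) of knocker_center below 0.056 m and not (x of knocker_center in the frame of tray between -0.075 and 0.075 m and y of knocker_center in the frame of tray between -0.06 and 0.06 m)); the robot touches nothing.
It fails at once if the gripper touches the insert while its foot is still caught under the lips (contact force between the fingers and insert above 0.5 N and x of insert_stem in the frame of holder between -0.05 and 0.03 m and height (world z) of insert_stem below 0.068 m and horizontal distance between insert_stem and holder below 0.05 m).
It also fails if it takes over 64 s, if anything falls off the work surface, if the arm or the gripper's body presses on something with over 40 N, if the wrist force passes 120 N, or if a joint passes its speed limit or range.

## Working session

There is one attempt and no reset: what is moved stays moved. The work goes in short steps, Python scripts to look and compute and a tool call to move; the robot and the scene stay as the last step left them, time stands still between calls to the robot, and variables do not carry over. Pictures are saved under pics/ and viewed, about 8 in all and at most 12, crops included, and the job is handed in when it is done.

Besides the shell and the picture viewer there is one more tool, called after "Request:" as name(argument=value, ...), one argument or row to a line, values as JSON. jog_arm: Moves the arm, as the interface text tells. Its arguments: {"type":"object","properties":{"motion":{"type":"array"},"fingers":{"type":"number"},"force":{"type":"number"}},"required":["motion"]}

```bash
mkdir -p pics; ls; cat > h.py <<'E'
import numpy as np, cv2
from scipy.spatial.transform import Rotation as R
from station import sensors, vision, bot, spotter
def grab(name):
    s=sensors.read_state(); f=vision.grab_frame(name)
    if 'eye' in f: Rw=np.array(f['rotation']); e=np.array(f['eye'])
    else:
        T=np.array(f['tool_from_camera']); q=s['ee_rot']; Rt=R.from_quat([q[1],q[2],q[3],q[0]]).as_matrix()
        Rw=Rt@T[:3,:3]; e=np.array(s['eef_pos'])+Rt@T[:3,3]
    if Rw.shape!=(3,3): Rw=R.from_quat([Rw[1],Rw[2],Rw[3],Rw[0]]).as_matrix()
    f['R']=Rw; f['e']=e; f['f']=f['img'].shape[0]/2/np.tan(np.radians(f['vfov'])/2)
    return f
def ray(f,u,v): return f['R']@np.array([(u-f['cx'])/f['f'],(v-f['cy'])/f['f'],1.])
def at_z(f,u,v,z):
    r=ray(f,u,v); return f['e']+r*(z-f['e'][2])/r[2]
def pt(f,u,v): return f['e']+ray(f,u,v)*f['depth'][int(round(v)),int(round(u))]
def cloud(f):
    v,u=np.mgrid[:384,:512]; d=f['depth']
    P=np.stack([(u-f['cx'])/f['f']*d,(v-f['cy'])/f['f']*d,d],-1)@f['R'].T+f['e']; P[d==0]=np.nan; return P
def save(f,n,crop=None,s=1):
    im=f['img'][...,::-1]
    if crop: a,b,c,d=crop; im=im[b:d,a:c]
    cv2.imwrite('pics/'+n+'.png',cv2.resize(im,None,fx=s,fy=s,interpolation=cv2.INTER_CUBIC))
E
python3 - <<'E'
from h import *
np.set_printoptions(precision=3,suppress=True)
ims=[]
for n in ['top','side']:
    f=grab(n); ims.append(f['img']); print(n,f['e'],f['R'].tolist(),f['vfov'])
    for t in ['insert_stem','holder','knocker_center','tray']:
        for d in spotter.pinpoint(f,t)[:4]:
            print(t,np.round(d['at']),round(d['conf'],2),pt(f,*d['at']))
    save(f,n,None,1.5)
print(sensors.read_state())
E
```

```text
pics
top [ 0.413 -0.002  0.962] [[0.004055169570122816, -0.9861761891225906, 0.16565047421423776], [-0.9999425360723102, -0.005642843037840174, -0.009114980840740153], [0.00992371669458128, -0.1656039924944281, -0.9861424022507457]] 54.17452522755575
insert_stem [236. 184.] 0.91 [0.59  0.031 0.083]
holder [233. 192.] 0.92 [0.58  0.039 0.041]
knocker_center [371. 180.] 0.74 [ 0.611 -0.305  0.049]
tray [139. 131.] 0.95 [0.748 0.291 0.007]
tray [245. 284.] 0.95 [0.353 0.009 0.006]
tray [129. 222.] 0.78 [0.508 0.304 0.004]
side [ 0.295 -0.74   0.594] [[0.9460925016218622, -0.18298627080474822, 0.2672545660449198], [-0.3238937166179449, -0.537947310988844, 0.778270872470046], [0.001355990524103512, -0.8228783113540201, -0.5682160205351967]] 56.21032318547781
insert_stem [272. 175.] 0.67 [0.592 0.019 0.074]
holder [267. 194.] 0.66 [0.575 0.007 0.023]
knocker_center [338. 274.] 0.67 [ 0.6   -0.331  0.051]
tray [186. 216.] 0.94 [0.351 0.007 0.004]
tray [285. 141.] 0.93 [0.752 0.311 0.006]
tray [218. 152.] 0.6 [0.51  0.311 0.004]
{'time': 0.5, 'joint_pos': array([ 1.064,  0.151,  1.437,  0.   ,  1.554, -0.134]), 'qvel': array([ 0.001, -0.001, -0.001, -0.   , -0.001,  0.001]), 'effort': array([ -0.   , -71.23 , -57.074,  -0.   ,   0.002,   0.   ]), 'eef_pos': array([0.209, 0.535, 0.231]), 'ee_rot': array([ 0.   ,  0.826,  0.564, -0.   ]), 'ft_force': array([0.016, 0.631, 0.043]), 'ft_torque': array([ 0.033, -0.007,  0.025]), 'width': 0.08516727187926279}
```

View pics/top.png

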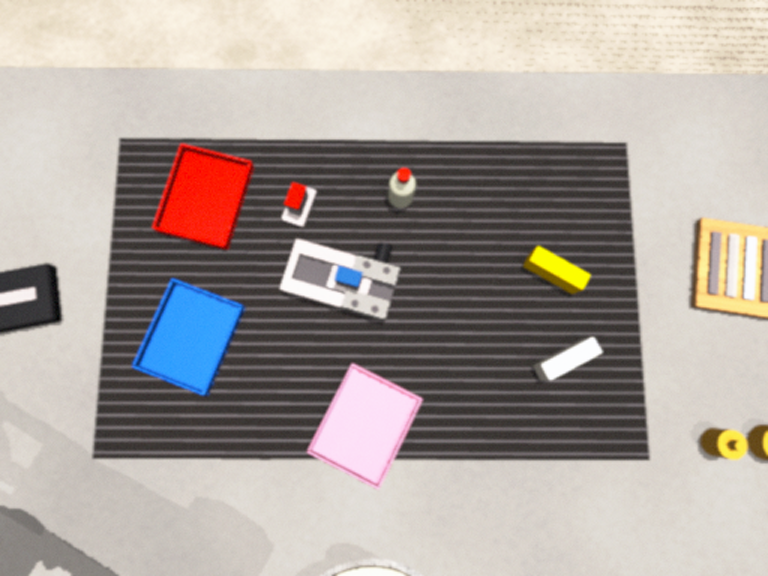

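View pics/side.png

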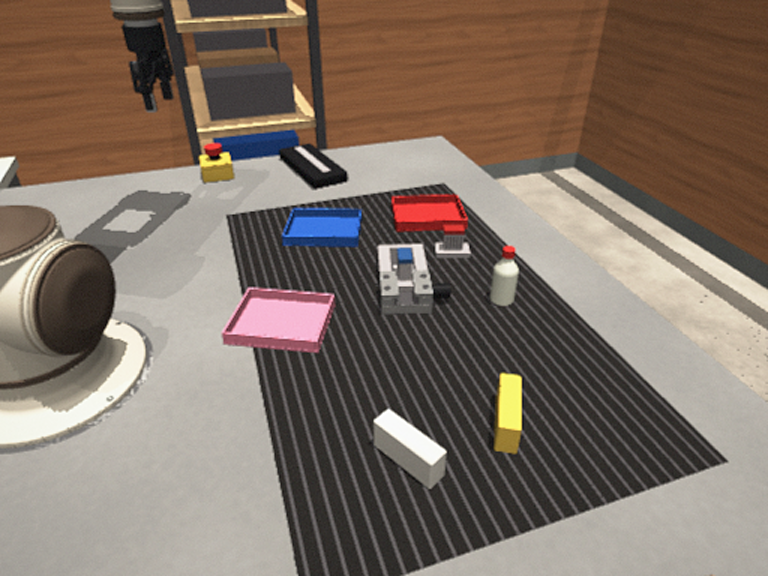

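Top view (768-px picture): the yellow block is at (557,270) with the aluminium look-alike at (570,359). The insert with the blue top is at (349,276), and a red-topped insert look-alike stands at (298,200). The trays are blue (188,337), red (203,196) and pink (366,425). By the description I want the yellow block, the blue-topped insert and the blue tray. The holder's lips are on the right, and its open end points roughly +y.

```bash
cat >> h.py <<'E'
def mask(f,col):
    h=cv2.cvtColor(f['img'],cv2.COLOR_RGB2HSV).astype(int)
    lo,hi={'yellow':(22,35),'blue':(100,120)}[col]
    return (h[...,0]>=lo)&(h[...,0]<=hi)&(h[...,1]>130)&(h[...,2]>60)
def rect(P):
    (c,wh,a)=cv2.minAreaRect((P[:,:2]*1000).astype(np.float32)); b=cv2.boxPoints((c,wh,a))
    e=b[1]-b[0]; g=b[2]-b[1]; e=e if np.hypot(*e)>np.hypot(*g) else g
    return np.round(c,1),np.round(wh,1),round(np.degrees(np.arctan2(e[1],e[0])),1)
E
python3 - <<'E'
from h import *
np.set_printoptions(precision=3,suppress=True)
f=grab('top'); P=cloud(f); z=P[...,2]
near=lambda x,y,r:np.hypot(P[...,0]-x,P[...,1]-y)<r
m=mask(f,'yellow')&near(.61,-.305,.09); print('yel',rect(P[m&(z>.044)]),np.nanmedian(z[m]))
m=mask(f,'blue')&near(.58,.03,.06); print('ins',rect(P[m]),np.nanmedian(z[m]))
m=near(.58,.039,.13)&(z>.03)&(z<.05); print('holder',rect(P[m]), m.sum())
m2=m&(z>.0405); print('lips',rect(P[m2]),np.nanmedian(z[m2])); m3=m&(z<.0395); print('walls',rect(P[m3]),np.nanmedian(z[m3]))
m=mask(f,'blue')&near(.508,.304,.13); print('tray',rect(P[m]),rect(P[m&(z>.018)]))
save(f,'c1',(180,110,420,260),3)
E
```

```text
yel (array([ 615. , -308.7]), array([99.9, 31.4]), np.float32(59.9)) 0.04856163802369973
ins (array([591.7,  40. ]), array([37.3, 24.3]), np.float32(73.6)) 0.08116140652741644
holder (array([613.6,  52.4]), array([182.2, 125.3]), np.float32(74.0)) 1892
lips (array([595.7,  54.2]), array([175.6,  90. ]), np.float32(74.0)) 0.04463069111139606
walls (array([613.6,  52.4]), array([182.2, 125.3]), np.float32(74.0)) 0.03620411632213738
tray (array([502.2, 314.6]), array([143.9, 168.1]), np.float32(-20.5)) (array([500.6, 309. ]), array([131.7, 160.3]), np.float32(-20.7))
```

View pics/c1.png

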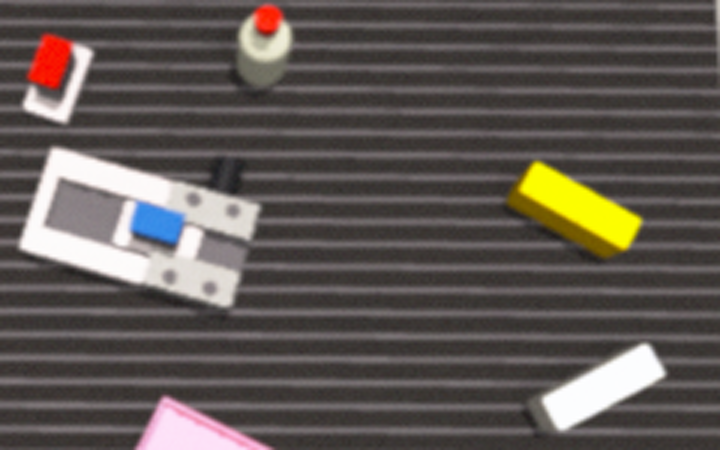

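Request:
jog_arm(
  motion=[
    [0, 0, 0, 0, 0, 7],
    [0, 0, 0, 0, 0, 7],
    [0, 0, 0, 0, 0, 7],
    [0, 0, 0, 0, 0, 7],
    [0, 0, 0, 0, 0, 7],
    [0, 0, 0, 0, 0, 7],
    [0, 0, 0, 0, 0, 7],
    [0, 0, 0, 0, 0, 7],
    [0, 0, 0, 0, 0, 7],
    [0, 0, 0, 0, 0, 7],
    [0, 0, 0, 0, 0, 7],
    [0, 0, 0, 0, 0, 7],
    [0, 0, 0, 0, 0, 7],
    [0, 0, 0, 0, 0, 7],
  ],
)

```text
time: 1.72
eef_pos: [0.2095, 0.5355, 0.2313]
ee_rot: [0.0, 0.967, -0.256, 0.0]
ft_force: [0.6, 0.2, -0.2]
width: 0.0856
```

Request:
jog_arm(
  motion=[
    [3.2, 2.2, 0, 0, 0, 0],
    [3.2, 2.2, 0, 0, 0, 0],
    [3.2, 2.2, 0, 0, 0, 0],
    [3.2, 2.2, 0, 0, 0, 0],
    [3.2, 2.2, 0, 0, 0, 0],
    [3.2, 2.2, 0, 0, 0, 0],
    [3.2, 2.2, 0, 0, 0, 0],
    [3.2, 2.2, 0, 0, 0, 0],
    [3.2, 2.2, 0, 0, 0, 0],
    [3.2, 2.2, 0, 0, 0, 0],
    [3.2, 2.2, 0, 0, 0, 0],
    [3.2, 2.2, 0, 0, 0, 0],
    [3.2, 2.2, 0, 0, 0, 0],
    [3.2, 2.2, 0, 0, 0, 0],
    [3.2, 2.2, 0, 0, 0, 0],
    [3.2, 2.2, 0, 0, 0, 0],
    [3.2, 2.2, 0, 0, 0, 0],
    [3.2, 2.2, 0, 0, 0, 0],
    [3.2, 2.2, 0, 0, 0, 0],
    [3.2, 2.2, 0, 0, 0, 0],
  ],
)

```text
time: 3.38
eef_pos: [0.552, -0.1638, 0.2313]
ee_rot: [0.0, 0.967, -0.254, 0.0]
ft_force: [1.0, 0.4, 0.8]
width: 0.0855
```

Request:
jog_arm(
  motion=[
    [3.1, 2.3, 0, 0, 0, 0],
    [3.1, 2.3, 1, 0, 0, 0],
    [3.1, 2.3, 1, 0, 0, 0],
    [3.1, 2.3, 1, 0, 0, 0.5],
    [0, 0, 0, 0, 0, 0],
    [0, 0, 0, 0, 0, 0],
  ],
)

```text
time: 3.88
eef_pos: [0.6143, -0.3043, 0.1991]
ee_rot: [-0.0, 0.966, -0.259, -0.001]
ft_force: [-0.9, 0.4, 0.1]
width: 0.0853
```

```bash
cat >> h.py <<'E'
def to(x,y,z,yaw):
    s=sensors.read_state(); q=s['ee_rot']; M=R.from_quat([q[1],q[2],q[3],q[0]]).as_matrix()
    d=M.T@(np.array([x,y,z])-s['eef_pos']); now=np.degrees(np.arctan2(M[1,0],M[0,0]))
    print('TCP',s['eef_pos'],'yaw',round(now,2),'tilt',np.degrees(M[2,:2]).round(2),'shift cm',(d*100).round(2),'turn z',round((now-yaw+180)%360-180,2),'t',s['time'],'F',s['ft_force'],'w',s['width'])
E
python3 - <<'E'
from h import *
np.set_printoptions(precision=3,suppress=True)
f=grab('wrist'); P=cloud(f); z=P[...,2]
m=mask(f,'yellow')&(z>.04); print(rect(P[m]),np.nanmedian(z[m]),m.sum(),np.argwhere(m).min(0),np.argwhere(m).max(0))
for d in spotter.pinpoint(f,'knocker_center')[:3]: print(d,at_z(f,*d['at'],.025))
c=rect(P[m])[0]/1000; to(c[0],c[1],.014,-30)
save(f,'w1')
E
```

```text
(array([ 616.3, -310.7]), array([99.2, 29.8]), np.float32(59.4)) 0.04918138350477358 2601 [136 246] [228 274]
{'at': [256.9, 181.0], 'conf': 0.67} [ 0.612 -0.311  0.025]
TCP [ 0.614 -0.302  0.201] yaw -29.85 tilt [-0.01 -0.  ] shift cm [ 0.58  0.63 18.74] turn z 0.15 t 3.9833 F [-1.004 -0.361  0.375] w 0.08541055183015216
```

View pics/w1.png

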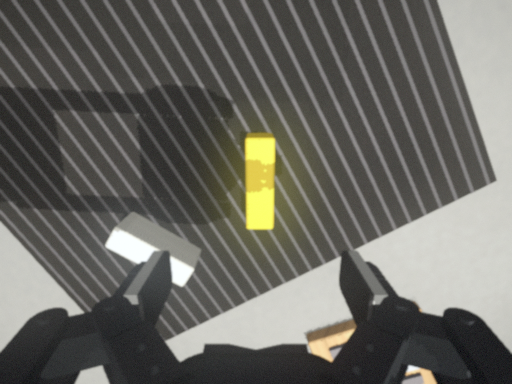

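The wrist view shows the yellow block at (260,181), square between the jaws. The aluminium one is well to the left at (150,250). Next: descend and grip.

Request:
jog_arm(
  motion=[
    [0.58, 0.63, 3, 0, 0, 0],
    [0, 0, 3.7, 0, 0, 0],
    [0, 0, 3.7, 0, 0, 0],
    [0, 0, 3.5, 0, 0, 0],
    [0, 0, 2.5, 0, 0, 0],
    [0, 0, 1.6, 0, 0, 0],
    [0, 0, 0.7, 0, 0, 0],
    [0, 0, 0, 0, 0, 0],
    [0, 0, 0, 0, 0, 0],
  ],
)

```text
time: 4.73
eef_pos: [0.6169, -0.3108, 0.016]
ee_rot: [0.0, 0.966, -0.257, 0.001]
ft_force: [0.2, 1.3, 0.5]
width: 0.0855
```

Request:
jog_arm(
  motion=[
    [0, 0, 0, 0, 0, 0],
    [0, 0, 0, 0, 0, 0],
    [0, 0, 0, 0, 0, 0],
    [0, 0, 0, 0, 0, 0],
    [0, 0, 0, 0, 0, 0],
    [0, 0, 0, 0, 0, 0],
    [0, 0, 0, 0, 0, 0],
    [0, 0, 0, 0, 0, 0],
  ],
  fingers=255,
  force=100,
)

```text
time: 5.4
eef_pos: [0.6166, -0.3113, 0.015]
ee_rot: [0.0, 0.966, -0.258, 0.0]
ft_force: [-0.9, 0.5, 7.2]
width: 0.029
```

Request:
jog_arm(
  motion=[
    [0, 0, -1.5, 0, 0, 0],
    [0, 0, -3.5, 0, 0, 0],
    [0, 0, -3.5, 0, 0, 0],
    [0, 0, -3.5, 0, 0, -4],
    [0, 0, -3, 0, 0, -5],
    [0, 0, 0, 0, 0, -5],
    [-1.73, -3.14, 0, 0, 0, 0],
    [-1.73, -3.14, 0, 0, 0, 0],
    [-1.73, -3.14, 0, 0, 0, 0],
    [-1.73, -3.14, 0, 0, 0, 0],
    [-1.73, -3.14, 0, 0, 0, 0],
    [-1.73, -3.14, 0, 0, 0, 0],
    [-1.73, -3.14, 0, 0, 0, 0],
    [0, 0, 0, 0, 0, 0],
    [0, 0, 0, 0, 0, 0],
    [0, 0, 0, 0, 0, 0],
  ],
)

```text
time: 6.73
eef_pos: [0.56, -0.0667, 0.1644]
ee_rot: [0.0, 0.99, -0.138, 0.0]
ft_force: [1.0, -0.4, 0.1]
width: 0.0289
```

```bash
cat > look.py <<'E'
from h import *
np.set_printoptions(precision=4,suppress=True)
f=grab('wrist'); P=cloud(f); z=P[...,2]
a=np.radians(74.); D=np.array([np.cos(a),np.sin(a)]); N=np.array([-D[1],D[0]])
def loc(c): c=np.array(c); return 'along',c@D,'lat',c@N
near=np.hypot(P[...,0]-.59,P[...,1]-.05)<.11
m=mask(f,'blue')&near&(z>.06); r=rect(P[m]); print('ins top',r,np.nanmedian(z[m]),loc(r[0]))
m=near&(z>.03)&(z<.05); 
A=P[m][:,:2]@D*1000; L=P[m][:,:2]@N*1000
print('holder along',np.percentile(A,[0.5,2,98,99.5]),'lat',np.percentile(L,[1,3,97,99]))
m=near&(z>.015)&(z<.025); print('floor lat',np.percentile(P[m][:,:2]@N*1000,[2,98]),'along max',np.percentile(P[m][:,:2]@D*1000,[2,98]),np.nanmedian(z[m]))
m=mask(f,'yellow'); 
if m.sum()>50:
    y=P[m]; print('yel',rect(y[y[:,2]>np.nanpercentile(y[:,2],50)-.01]),loc(rect(y)[0]),np.nanpercentile(y[:,2],[2,50,98]))
    print('yel along max',np.nanpercentile(y[:,:2]@D*1000,[1,99]))
for t in ['insert_stem','holder']:
    for d in spotter.pinpoint(f,t)[:2]: print(t,d,at_z(f,*d['at'],.062 if t!='holder' else 0.))
to(.5611,-.0662,.065,-16)
import sys; save(f,sys.argv[1])
E
python3 look.py w2
```

```text
ins top (array([0., 0.]), array([0., 0.]), np.float32(0.0)) nan ('along', np.float64(0.0), 'lat', np.float64(0.0))
holder along [128.0261 130.5909 243.2653 245.6385] lat [-634.2438 -625.6885 -515.7379 -514.3318]
floor lat [-581.3714 -535.8919] along max [128.0387 250.0489] 0.01973613248868561
yel (array([562.7, -57.6]), array([81.3, 30.5]), np.float32(74.2)) ('along', np.float64(1.933046026685787), 'lat', np.float64(-558.190534972655)) [0.1615 0.1985 0.1999]
yel along max [ 61.5666 140.0684]
insert_stem {'at': [259.7, 57.0], 'conf': 0.8} [0.5938 0.0388 0.062 ]
TCP [ 0.5601 -0.0676  0.1641] yaw -15.93 tilt [-0.02  0.01] shift cm [ 0.06 -0.16  9.91] turn z 0.07 t 6.8833 F [-0.2411 -0.4862 -1.6495] w 0.02872122855253966
  return np.nanmean(a, axis, out=out, keepdims=keepdims)
```

View pics/w2.png

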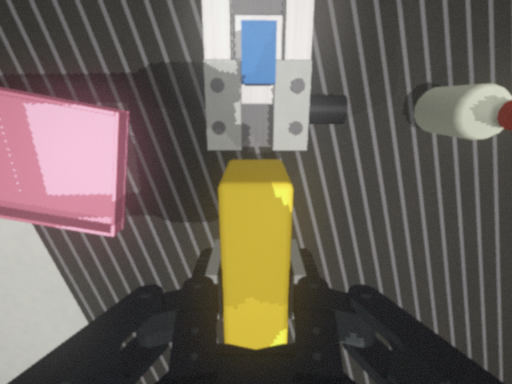

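The wrist view shows the block at (255,250), in line with the slot and with the blue-topped insert at (259,52). The holder's lip end is near row 150, and the pink tray and the bottle are clear. Next: pitch the nose down 3° and lower to just above the lips.

Request:
jog_arm(
  motion=[
    [0, 0, 3, 0, 0, 0],
    [0, 0, 3, 0, 0, 0],
    [0, 0, 2, 0, 0, 0],
    [0, 0, 1.3, 0, 0, 0],
    [0, 0, 0.6, -3, 0, 0],
    [0, 0, 0, 0, 0, 0],
    [0, 0, 0, 0, 0, 0],
    [0, 0, 0, 0, 0, 0],
  ],
)

```text
time: 7.55
eef_pos: [0.5603, -0.0669, 0.0658]
ee_rot: [0.025, 0.99, -0.138, -0.003]
ft_force: [0.1, 0.1, -2.1]
width: 0.029
```

```bash
python3 -c "
from h import *
to(.5611,-.0662,.065,-16)
f=grab('side');save(f,'s2',(200,110,400,260),4)"
```

```text
TCP [ 0.56033871 -0.06694088  0.06584555] yaw -15.87 tilt [0.03 2.93] shift cm [ 0.05 -0.1   0.08] turn z 0.13 t 7.55 F [ 0.13558306  0.11302997 -2.0703756 ] w 0.0290337851614744
```

View pics/s2.png

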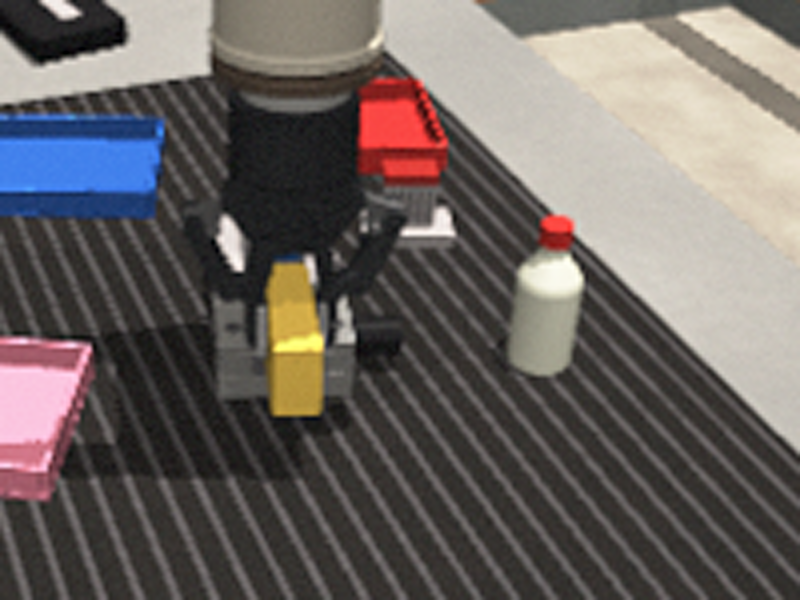

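The side view shows the block held just above the lips, touching nothing. Push next, first up to contact.

Request:
jog_arm(
  motion=[
    [0, -1.2, -0.06, 0, 0, 0],
    [0, -1.2, -0.06, 0, 0, 0],
    [0, -1.0, -0.05, 0, 0, 0],
    [0, -0.5, -0.025, 0, 0, 0],
    [0, -0.5, -0.025, 0, 0, 0],
    [0, -0.4, -0.02, 0, 0, 0],
    [0, -0.4, -0.02, 0, 0, 0],
    [0, 0, 0, 0, 0, 0],
    [0, 0, 0, 0, 0, 0],
  ],
)

```text
time: 8.35
eef_pos: [0.5733, -0.0206, 0.0662]
ee_rot: [0.03, 0.99, -0.138, -0.004]
ft_force: [-18.1, -42.4, 14.3]
width: 0.0288
```

```bash
python3 look.py w3 2>/dev/null
```

```text
ins top (array([594.8,  46.6]), array([38. , 23.3]), np.float32(73.1)) 0.08080760290743295 ('along', np.float64(208.74389427067675), 'lat', np.float64(-558.9137559630399))
holder along [129.1262 133.6938 260.5967 262.3509] lat [-633.3613 -623.8875 -515.3363 -514.215 ]
floor lat [-581.6253 -535.56  ] along max [203.265  265.7519] 0.019779111580360637
yel (array([576.3,  -9.9]), array([81.1, 30.8]), np.float32(74.3)) ('along', np.float64(93.85325369445307), 'lat', np.float64(-556.5919661394374)) [0.0886 0.0994 0.1024]
yel along max [111.6971 189.4271]
insert_stem {'at': [260.3, 122.8], 'conf': 0.58} [0.5949 0.0453 0.062 ]
TCP [ 0.5733 -0.0207  0.0662] yaw -15.9 tilt [0.   3.44] shift cm [0.07 4.7  0.4 ] turn z 0.1 t 8.5 F [-18.0006 -40.8939  13.1396] w 0.02850822545847043
```

Request:
jog_arm(
  motion=[
    [0, -0.3, -0.02, 0, 0, 0],
    [0, -0.3, -0.02, 0, 0, 0],
    [0, -0.3, -0.02, 0, 0, 0],
    [0, 0, 0, 0, 0, 0],
  ],
)

```text
time: 8.83
eef_pos: [0.5754, -0.0132, 0.0664]
ee_rot: [0.031, 0.99, -0.138, -0.004]
ft_force: [-21.6, -52.7, 15.7]
width: 0.0284
```

```bash
python3 look.py w4 2>/dev/null | grep -v holder
```

```text
ins top (array([596.9,  53.9]), array([38.6, 23. ]), np.float32(74.6)) 0.08085521554228005 ('along', np.float64(216.33994309824217), 'lat', np.float64(-558.9202528270463))
floor lat [-581.7268 -535.5707] along max [200.4734 273.3936] 0.019790934868801402
yel (array([578.5,  -2.7]), array([81.7, 30.6]), np.float32(74.4)) ('along', np.float64(nan), 'lat', np.float64(nan)) [0.0887 0.0995 0.1026]
yel along max [119.6227 197.2191]
insert_stem {'at': [262.1, 124.6], 'conf': 0.95} [0.5976 0.0517 0.062 ]
TCP [ 0.5755 -0.0132  0.0663] yaw -15.92 tilt [-0.01  3.56] shift cm [0.07 5.48 0.47] turn z 0.08 t 8.9833 F [-21.0622 -52.5517  15.9979] w 0.02863363486282527
```

View pics/w4.png

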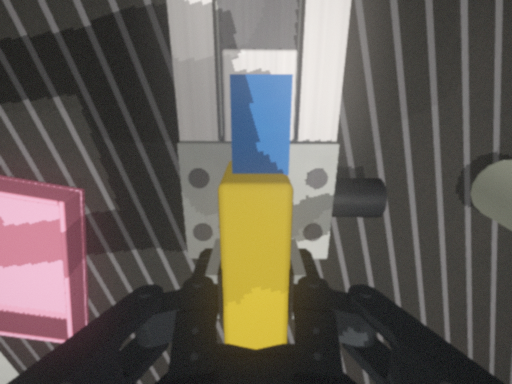

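The wrist view shows the block's end face against the insert. The blue top has moved to (262,124), and the insert is now near holder x ≈ 14 mm. Push on.

Request:
jog_arm(
  motion=[
    [0, -0.3, -0.05, 0, 0, 0],
    [0, -0.3, -0.05, 0, 0, 0],
    [0, -0.3, -0.03, 0, 0, 0],
    [0, -0.3, -0.02, 0, 0, 0],
    [0, 0, 0, 0, 0, 0],
  ],
)

```text
time: 9.4
eef_pos: [0.5784, -0.0027, 0.0667]
ee_rot: [0.032, 0.99, -0.139, -0.005]
ft_force: [-21.8, -63.7, 11.0]
width: 0.0291
```

```bash
python3 look.py w5 2>/dev/null | grep -v holder
```

```text
ins top (array([599.8,  64.3]), array([37.8, 22.9]), np.float32(73.6)) 0.08087940946755284 ('along', np.float64(227.13641306787), 'lat', np.float64(-558.8412832447706))
floor lat [-610.3907 -535.5723] along max [175.0794 284.169 ] 0.019777679180621704
yel (array([581.7,   8.2]), array([81. , 30.3]), np.float32(74.6)) ('along', np.float64(116.15427246517383), 'lat', np.float64(-564.3453242369305)) [0.089  0.0997 0.1032]
yel along max [130.5627 208.1181]
insert_stem {'at': [263.2, 124.4], 'conf': 0.82} [0.6011 0.0621 0.062 ]
TCP [ 0.5784 -0.0027  0.0667] yaw -15.94 tilt [-0.05  3.68] shift cm [0.08 6.56 0.59] turn z 0.06 t 9.55 F [-21.2503 -62.0101  10.2691] w 0.028693595412664728
```

Request:
jog_arm(
  motion=[
    [0, -0.25, -0.03, 0, 0, 0],
    [0, -0.25, -0.03, 0, 0, 0],
    [0, -0.25, -0.03, 0, 0, 0],
    [0, 0, 0, 0, 0, 0],
  ],
)

```text
time: 9.88
eef_pos: [0.5798, 0.0023, 0.0672]
ee_rot: [0.034, 0.99, -0.139, -0.006]
ft_force: [-27.7, -81.2, 11.6]
width: 0.0288
```

```bash
python3 look.py w6 2>/dev/null | grep -v holder
```

```text
ins top (array([601.6,  69.2]), array([38. , 23.2]), np.float32(74.1)) 0.0808870518092078 ('along', np.float64(232.3427426184384), 'lat', np.float64(-559.2209312539563))
floor lat [-615.6142 -535.5672] along max [174.8247 289.1341] 0.01979673722212552
yel (array([583.1,  13.1]), array([81. , 30.4]), np.float32(74.1)) ('along', np.float64(116.2909560983621), 'lat', np.float64(-549.2217890158117)) [0.0889 0.1001 0.1037]
yel along max [135.9697 213.3168]
insert_stem {'at': [260.1, 123.5], 'conf': 0.69} [0.6013 0.0678 0.062 ]
TCP [0.5799 0.0026 0.0671] yaw -15.99 tilt [-0.08  3.86] shift cm [0.09 7.11 0.69] turn z 0.01 t 10.0333 F [-26.2395 -77.9325  11.5377] w 0.028573979883467836
```

```bash
python3 - <<'E'
from h import *
np.set_printoptions(precision=4,suppress=True)
f=grab('wrist'); P=cloud(f); a=np.radians(74.); D=np.array([np.cos(a),np.sin(a)]); N=np.array([-D[1],D[0]])
for c in ['yellow','blue']:
    y=P[mask(f,c)]; y=y[~np.isnan(y[:,2])]; y=y[y[:,2]>(.092 if c=='yellow' else .07)]
    y=y[np.hypot(y[:,0]-.59,y[:,1]-.04)<.1]
    A=y[:,:2]@D; L=y[:,:2]@N; k,res,_,_=np.linalg.lstsq(np.c_[A,L,np.ones(len(A))],y[:,2],rcond=None)
    print(c,len(y),'slope deg',np.degrees(k[:2]),[ (x,k@[x,-.558,1]) for x in np.percentile(A,[1,99])])
to(0,0,0,-16)
save(f,'w7',(170,90,360,260),4)
E
```

```text
yellow 11504 slope deg [-4.4825  0.1803] [(np.float64(0.13651554445958747), np.float64(0.10375886506239833)), (np.float64(0.21369999074365198), np.float64(0.09772044592045331))]
blue 3202 slope deg [-2.377   0.3408] [(np.float64(0.21671251438575195), np.float64(0.0815299899183759)), (np.float64(0.24954905080044681), np.float64(0.0801677115980472))]
TCP [0.5799 0.0028 0.0671] yaw -15.98 tilt [-0.09  3.85] shift cm [-55.67  15.74   7.87] turn z 0.02 t 10.0833 F [-25.5087 -76.7391  10.7254] w 0.02910582320364551
```

View pics/w7.png

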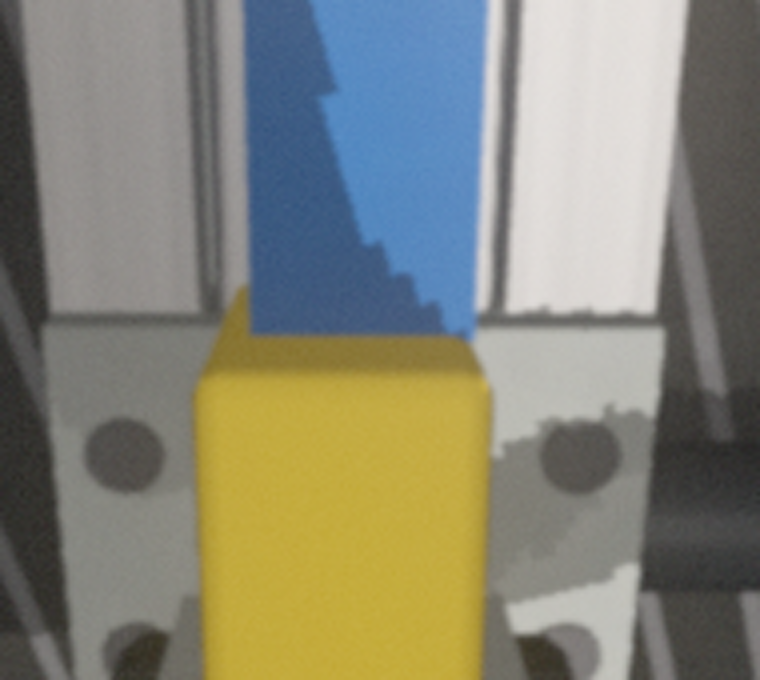

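The block meets the insert at its low edge, as intended. The insert leans about 2.4° and binds, and the force has risen to 80 N. Back off to unload, then re-measure before pushing again a little lower.

Request:
jog_arm(
  motion=[
    [0, 0.6, 0.03, 0, 0, 0],
    [0, 0.6, 0.03, 0, 0, 0],
    [0, 0, 0, 0, 0, 0],
    [0, 0, 0, 0, 0, 0],
  ],
)

```text
time: 10.42
eef_pos: [0.5788, -0.0002, 0.0668]
ee_rot: [0.026, 0.99, -0.138, -0.004]
ft_force: [0.2, 0.3, -2.0]
width: 0.0291
```

```bash
cat > tilt.py <<'E'
from h import *
np.set_printoptions(precision=4,suppress=True)
f=grab('wrist'); P=cloud(f); a=np.radians(74.); D=np.array([np.cos(a),np.sin(a)]); N=np.array([-D[1],D[0]])
for c in ['yellow','blue']:
    y=P[mask(f,c)]; y=y[~np.isnan(y[:,2])]; y=y[y[:,2]>(.092 if c=='yellow' else .07)]
    y=y[np.hypot(y[:,0]-.59,y[:,1]-.04)<.1]
    A=y[:,:2]@D; L=y[:,:2]@N; k,res,_,_=np.linalg.lstsq(np.c_[A,L,np.ones(len(A))],y[:,2],rcond=None)
    print(c,len(y),'slope deg',np.degrees(k[:2]),[ (x,k@[x,-.558,1]) for x in np.percentile(A,[1,99])],rect(y),'along',np.array(rect(y)[0])@D)
to(0,0,0,-16); print(sensors.read_state()['ft_torque'])
E
python3 tilt.py
```

```text
yellow 11576 slope deg [-3.4943  0.1004] [(np.float64(0.1327756336949877), np.float64(0.10299770951925635)), (np.float64(0.21056178243183266), np.float64(0.09825382346898029))] (array([581.9,  10.5]), array([80.9, 30.6]), np.float32(74.0)) along 170.48662515726417
blue 3513 slope deg [-1.6921 -0.0778] [(np.float64(0.21373495134414186), np.float64(0.0813252514447139)), (np.float64(0.24813140675941955), np.float64(0.08030943330510228))] (array([601. ,  68.7]), array([38.6, 23. ]), np.float32(74.1)) along 231.696729356979
TCP [0.5788 0.0001 0.0667] yaw -15.84 tilt [0.   2.98] shift cm [-55.68  15.44   7.49] turn z 0.16 t 10.4667 F [-0.9507 -0.229  -2.3422] w 0.02878170107186723
[ 0.0594 -0.0526 -0.0093]
```

Request:
jog_arm(
  motion=[
    [0, 0, 0.25, 0, 0, 0],
    [0, -0.3, -0.02, 0, 0, 0],
    [0, -0.3, -0.02, 0, 0, 0],
    [0, -0.3, -0.02, 0, 0, 0],
    [0, 0, 0, 0, 0, 0],
  ],
)

```text
time: 10.88
eef_pos: [0.5803, 0.0054, 0.0642]
ee_rot: [0.029, 0.99, -0.138, -0.005]
ft_force: [-4.1, -10.5, -4.1]
width: 0.0287
```

```bash
python3 tilt.py
```

```text
yellow 11438 slope deg [-3.7625  0.1098] [(np.float64(0.1388325806729749), np.float64(0.10054218079027777)), (np.float64(0.21619129356354447), np.float64(0.0954621390612601))] (array([583.4,  16. ]), array([81.4, 30.6]), np.float32(74.1)) along 176.1870205186504
blue 3453 slope deg [-1.8298  0.2256] [(np.float64(0.21920226680315025), np.float64(0.08136571246996764)), (np.float64(0.25338555498957605), np.float64(0.08027404511615269))] (array([602.4,  72.8]), array([37.9, 23.3]), np.float32(73.0)) along 236.0237946084699
TCP [0.5806 0.0066 0.064 ] yaw -15.89 tilt [-0.06  3.18] shift cm [-55.65  16.15   7.37] turn z 0.11 t 10.9333 F [-1.6046 -6.8353 -3.7106] w 0.028573342576546437
[-1.1504  0.3846 -0.0752]
```

Unloading and going lower fixed the binding: about 11 N now, and the insert is at x ≈ 33–34. Push on to about 48.

Request:
jog_arm(
  motion=[
    [0, -0.3, -0.016, 0, 0, 0],
    [0, -0.3, -0.016, 0, 0, 0],
    [0, -0.3, -0.016, 0, 0, 0],
    [0, -0.3, -0.016, 0, 0, 0],
    [0, -0.2, -0.01, 0, 0, 0],
    [0, 0, 0, 0, 0, 0],
    [0, 0, 0, 0, 0, 0],
  ],
)

```text
time: 11.52
eef_pos: [0.5849, 0.0218, 0.0642]
ee_rot: [0.026, 0.99, -0.138, -0.004]
ft_force: [-0.6, -1.5, -2.0]
width: 0.0292
```

```bash
python3 tilt.py
```

```text
yellow 11476 slope deg [-3.3533  0.1568] [(np.float64(0.1556631034167265), np.float64(0.10036105811091452)), (np.float64(0.23317599185153362), np.float64(0.09582449152468317))] (array([588.1,  32.4]), array([81.4, 30.4]), np.float32(74.2)) along 193.24720790437874
blue 4100 slope deg [-1.6635  0.1355] [(np.float64(0.23560189303505022), np.float64(0.0812281909371409)), (np.float64(0.27126601146212903), np.float64(0.08019272018047795))] (array([606.9,  88.9]), array([39.3, 23.2]), np.float32(74.4)) along 252.74047601425335
TCP [0.5849 0.0216 0.0642] yaw -15.84 tilt [-0.01  3.  ] shift cm [-55.68  17.69   7.37] turn z 0.16 t 11.5667 F [-0.3333 -1.8172 -3.1824] w 0.02887690839712707
[-0.2763  0.1128  0.083 ]
```

The foot is clear at x ≈ 49, with the insert upright and only light contact. Next, take the block back to the bench.

Request:
jog_arm(
  motion=[
    [0, 2, 0.1, 0, 0, 0],
    [0, 3.5, 0.18, 0, 0, 0],
    [0, 3.5, 0.18, 0, 0, 0],
    [0, 2.5, -1, 3, 0, 0],
    [1.6, 3.0, 0, 0, 0, 0],
    [1.6, 3.0, 0, 0, 0, 0],
    [1.6, 3.0, 0, 0, 0, 0],
    [1.6, 3.0, 0, 0, 0, 0],
    [0, 0, 0, 0, 0, 0],
    [0, 0, 2, 0, 0, 0],
    [0, 0, 1.5, 0, 0, 0],
    [0, 0, 1, 0, 0, 0],
    [0, 0, 0, 0, 0, 0],
    [0, 0, 0, 0, 0, 0],
  ],
)

```text
time: 12.73
eef_pos: [0.5824, -0.2215, 0.0308]
ee_rot: [-0.0, 0.99, -0.138, -0.0]
ft_force: [0.5, -0.4, -0.7]
width: 0.029
```

```bash
python3 -c "
from h import *
to(.58,-.23,.0155,-16)"
```

```text
TCP [ 0.58238619 -0.22146572  0.03079092] yaw -15.85 tilt [-0.03 -0.01] shift cm [0.   0.89 1.53] turn z 0.15 t 12.7333 F [ 0.45432141 -0.36458734 -0.67907227] w 0.028959358041664777
```

Request:
jog_arm(
  motion=[
    [0, 0, 0.8, 0, 0, 0],
    [0, 0, 0.5, 0, 0, 0],
    [0, 0, 0.2, 0, 0, 0],
    [0, 0, 0, 0, 0, 0],
    [0, 0, 0, 0, 0, 0],
  ],
)

```text
time: 13.15
eef_pos: [0.5825, -0.2216, 0.0159]
ee_rot: [0.0, 0.99, -0.138, 0.0]
ft_force: [-0.2, 0.6, -2.9]
width: 0.029
```

Request:
jog_arm(
  motion=[
    [0, 0, 0, 0, 0, 0],
    [0, 0, 0, 0, 0, 0],
    [0, 0, 0, 0, 0, 0],
    [0, 0, 0, 0, 0, 0],
    [0, 0, 0, 0, 0, 0],
    [0, 0, 0, 0, 0, 0],
  ],
  fingers=0,
)

```text
time: 13.65
eef_pos: [0.5824, -0.2217, 0.0159]
ee_rot: [0.0, 0.99, -0.138, 0.0]
ft_force: [-0.5, -0.1, 0.3]
width: 0.0853
```

Request:
jog_arm(
  motion=[
    [0, 0, -1, 0, 0, 0],
    [0, 0, -3.5, 0, 0, 0],
    [0, 0, -3.8, 0, 0, 0],
    [0, 0, -3.8, 0, 0, 0],
    [0, 0, -3.8, 0, 0, 0],
    [0, 0, -2, 0, 0, 0],
  ],
)

```text
time: 14.15
eef_pos: [0.5831, -0.2219, 0.2007]
ee_rot: [0.001, 0.99, -0.138, 0.003]
ft_force: [1.3, 0.0, 0.3]
width: 0.0855
```

Request:
jog_arm(
  motion=[
    [-0.9, -3.5, 0, 0, 0, 0],
    [-0.9, -3.5, 0, 0, 0, 0],
    [-0.9, -3.5, 0, 0, 0, 0],
    [-0.9, -3.5, 0, 0, 0, 0],
    [-0.9, -3.5, 0, 0, 0, 0],
    [-0.9, -3.5, 0, 0, 0, 0],
    [-0.9, -3.5, 0, 0, 0, 0],
    [0, 0, 0, 0, 0, 0],
    [0, 0, 0, 0, 0, 0],
    [0, 0, 0, 0, 0, 0],
  ],
)

```text
time: 14.98
eef_pos: [0.5887, 0.0312, 0.1953]
ee_rot: [0.0, 0.99, -0.138, 0.0]
ft_force: [0.8, -0.2, -0.7]
width: 0.0856
```

```bash
python3 - <<'E'
from h import *
np.set_printoptions(precision=4,suppress=True)
g=grab('top'); Q=cloud(g); 
m=mask(g,'yellow')&(Q[...,0]>.4)&(Q[...,1]<-.1)&(Q[...,1]>-.4)&(Q[...,0]<.7); y=Q[m]; print('yel',rect(y[y[:,2]>.04]),np.nanmax(y[:,2]))
f=grab('wrist'); P=cloud(f); a=np.radians(74.); D=np.array([np.cos(a),np.sin(a)]); N=np.array([-D[1],D[0]]);z=P[...,2]
m=mask(f,'blue')&(np.hypot(P[...,0]-.6,P[...,1]-.08)<.08)&(z>.06); r=rect(P[m]); print(r,np.nanmedian(z[m]),r[0]@D,r[0]@N)
m=(np.hypot(P[...,0]-.6,P[...,1]-.08)<.08)&(z>.028)&(z<.040); print('hold lat',np.nanpercentile(P[m][:,:2]@N,[1,99]))
for d in spotter.pinpoint(f,'insert_stem')[:2]: print(d,at_z(f,*d['at'],.062))
to(r[0][0]/1000,r[0][1]/1000,.046,r[2]-90)
m=mask(g,'blue')&(np.hypot(Q[...,0]-.5,Q[...,1]-.31)<.13)
print('tray',rect(Q[m&(Q[...,2]>.018)]),np.nanmedian(Q[...,2][m]))
save(f,'w8')
E
```

```text
yel (array([ 582.5, -220.3]), array([100.1,  31.4]), np.float32(74.1)) 0.05483957684557661
(array([0., 0.]), array([0., 0.]), np.float32(0.0)) nan 0.0 0.0
hold lat [-0.6029 -0.5143]
{'at': [258.2, 127.4], 'conf': 0.79} [0.6069 0.0833 0.062 ]
TCP [0.5888 0.0302 0.195 ] yaw -15.94 tilt [0.01 0.01] shift cm [-55.79  19.07  14.89] turn z 74.06 t 15.1333 F [ 0.418  -0.8081  0.5631] w 0.08547289755546279
tray (array([503.1, 315.8]), array([118.1, 160.8]), np.float32(-20.0)) 0.005216607694114694
  return np.nanmean(a, axis, out=out, keepdims=keepdims)
```

View pics/w8.png

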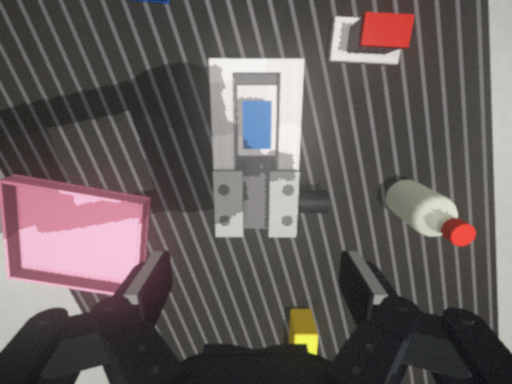

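The wrist view shows the insert at (257,125), standing free in the bright-walled end, and the yellow block back on the bench behind. Moving over it and lowering partway.

Request:
jog_arm(
  motion=[
    [0.1, -3, 0, 0, 0, 0],
    [0.1, -3, 0, 0, 0, 0],
    [0, 0, 2.5, 0, 0, 0],
    [0, 0, 2.5, 0, 0, 0],
    [0, 0, 0, 0, 0, 0],
    [0, 0, 0, 0, 0, 0],
  ],
)

```text
time: 15.63
eef_pos: [0.6067, 0.0876, 0.1443]
ee_rot: [0.0, 0.99, -0.138, -0.001]
ft_force: [0.8, -0.7, 0.3]
width: 0.0854
```

```bash
python3 - <<'E'
from h import *
np.set_printoptions(precision=4,suppress=True)
f=grab('wrist'); m=mask(f,'blue').astype(np.uint8)
n,l,s,c=cv2.connectedComponentsWithStats(m)
for i in range(1,n):
    if s[i,4]>150:
        v,u=np.nonzero(l==i); Q=np.array([at_z(f,a,b,.08) for a,b in zip(u,v)]); print(s[i],rect(Q))
        if abs(s[i,0]+s[i,2]/2-257)<40: r=rect(Q)
to(r[0][0]/1000,r[0][1]/1000,.045,-16)
save(f,'w9')
E
```

```text
[   0    0  158   63 8831] (array([532.1, 234.1]), array([ 34.6, 102.1]), np.float32(-16.0))Traceback (most recent call last):
  File "<stdin>", line 9, in <module>
NameError: name 'r' is not defined. Did you mean: 'R'?
```

```bash
python3 - <<'E'
from h import *
np.set_printoptions(precision=4,suppress=True)
f=grab('wrist'); save(f,'w9')
h=cv2.cvtColor(f['img'],cv2.COLOR_RGB2HSV); m=((h[...,0]>95)&(h[...,0]<125)&(h[...,1]>100)).astype(np.uint8)
n,l,s,c=cv2.connectedComponentsWithStats(m)
for i in range(1,n):
    if s[i,4]>150:
        v,u=np.nonzero(l==i); print(s[i],rect(np.array([at_z(f,a,b,.08) for a,b in zip(u,v)])))
to(.607,.087,.045,-16)
E
```

```text
[   0    0  158   64 9005] (array([532.1, 234.3]), array([ 35.4, 102.6]), np.float32(-16.0))
[ 239  185   30   50 1418] (array([606.2,  87.9]), array([39.8, 22.2]), np.float32(74.8))
TCP [0.6077 0.0877 0.1464] yaw -15.92 tilt [ 0.09 -0.02] shift cm [-0.06  0.09 10.14] turn z 0.08 t 15.7333 F [ 0.6727 -0.7417  1.213 ] w 0.085190256925142
```

View pics/w9.png

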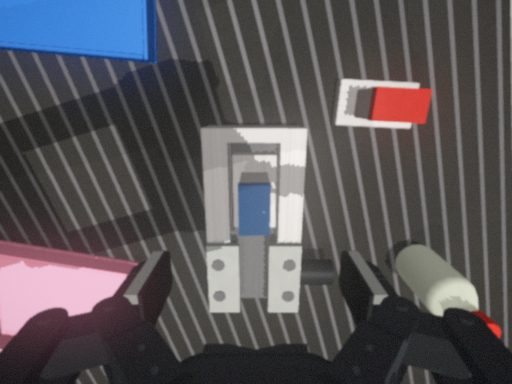

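The blue top at (254,208) is in shade and centred at (606,88) mm, directly below the TCP. Descend and grip.

Request:
jog_arm(
  motion=[
    [-0.1, 0, 2.5, 0, 0, 0],
    [0, 0, 3, 0, 0, 0],
    [0, 0, 2.2, 0, 0, 0],
    [0, 0, 1.5, 0, 0, 0],
    [0, 0, 0.8, 0, 0, 0],
    [0, 0, 0, 0, 0, 0],
    [0, 0, 0, 0, 0, 0],
  ],
)

```text
time: 16.32
eef_pos: [0.6069, 0.0884, 0.0462]
ee_rot: [-0.0, 0.99, -0.138, 0.001]
ft_force: [0.4, 0.7, 0.1]
width: 0.0855
```

Request:
jog_arm(
  motion=[
    [0, 0, 0, 0, 0, 0],
    [0, 0, 0, 0, 0, 0],
    [0, 0, 0, 0, 0, 0],
    [0, 0, 0, 0, 0, 0],
    [0, 0, 0, 0, 0, 0],
    [0, 0, 0, 0, 0, 0],
    [0, 0, 0, 0, 0, 0],
    [0, 0, 0, 0, 0, 0],
  ],
  fingers=255,
  force=80,
)

```text
time: 16.98
eef_pos: [0.6063, 0.0887, 0.0452]
ee_rot: [0.0, 0.99, -0.138, 0.0]
ft_force: [-0.4, -0.3, 6.0]
width: 0.023
```

Request:
jog_arm(
  motion=[
    [0, 0, -0.4, 0, 0, 0],
    [0, 0, -0.8, 0, 0, 0],
    [0, 0, -1.2, 0, 0, 0],
    [0, 0, 0, 0, 0, 0],
    [0, 0, 0, 0, 0, 0],
  ],
)

```text
time: 17.4
eef_pos: [0.6066, 0.0887, 0.0698]
ee_rot: [-0.0, 0.99, -0.138, 0.001]
ft_force: [-0.3, 0.6, -5.1]
width: 0.0229
```

Request:
jog_arm(
  motion=[
    [0, 0, -2, 0, 0, 0],
    [0, 0, -3, 0, 0, 0],
    [-1.2, -1.3, 0, 0, 0, 0],
    [-2.3, -2.6, 0, 0, 0, 0],
    [-2.3, -2.6, 0, 0, 0, 0],
    [-2.3, -2.6, 0, 0, 0, 0],
    [-2.3, -2.6, 0, 0, 0, 0],
    [-2.3, -2.6, 0, 0, 0, 0],
    [-2.3, -2.6, 0, 0, 0, 0],
    [-1.2, -1.3, 0, 0, 0, 0],
    [0, 0, 0, 0, 0, 4.5],
    [0, 0, 0, 0, 0, 0],
    [0, 0, 0, 0, 0, 0],
  ],
)

```text
time: 18.48
eef_pos: [0.4999, 0.3079, 0.1184]
ee_rot: [0.0, 0.984, -0.176, -0.0]
ft_force: [0.6, -0.0, -5.4]
width: 0.0229
```

```bash
python3 - <<'E'
from h import *
np.set_printoptions(precision=4,suppress=True)
to(.5006,.309,.032,-20.5)
ims=[]
for n in ['top','side']:
    f=grab(n); ims.append(f['img'][90:290,40:340,::-1])
cv2.imwrite('pics/p1.png',cv2.resize(np.vstack(ims),None,fx=1.5,fy=1.5))
E
```

```text
TCP [0.4999 0.3079 0.1184] yaw -20.24 tilt [-0.01  0.03] shift cm [ 0.03 -0.13  8.64] turn z 0.26 t 18.4833 F [ 0.58   -0.048  -5.3755] w 0.022932439962675306
```

View pics/p1.png

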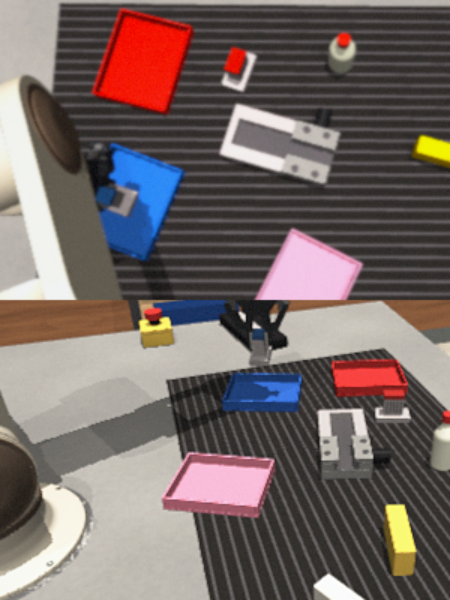

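The picture shows the insert held over the blue tray, the holder's slot empty and the yellow block on the bench. Lower it.

Request:
jog_arm(
  motion=[
    [0, -0.1, 2, 0, 0, 0],
    [0, 0, 3, 0, 0, 0],
    [0, 0, 2, 0, 0, 0],
    [0, 0, 1, 0, 0, 0],
    [0, 0, 0.4, 0, 0, 0],
    [0, 0, 0.3, 0, 0, 0],
    [0, 0, 0, 0, 0, 0],
    [0, 0, 0, 0, 0, 0],
  ],
)

```text
time: 19.25
eef_pos: [0.501, 0.3091, 0.0329]
ee_rot: [-0.0, 0.984, -0.177, 0.001]
ft_force: [0.4, 0.0, -4.8]
width: 0.0227
```

Request:
jog_arm(
  motion=[
    [0, 0, 0.1, 0, 0, 0],
    [0, 0, 0.1, 0, 0, 0],
    [0, 0, 0.1, 0, 0, 0],
    [0, 0, 0, 0, 0, 0],
    [0, 0, 0, 0, 0, 0],
  ],
)

```text
time: 19.67
eef_pos: [0.5007, 0.3091, 0.0293]
ee_rot: [-0.0, 0.984, -0.177, 0.0]
ft_force: [-0.1, -0.1, 2.6]
width: 0.0227
```

Touched down: the weight is off the wrist. Release and retreat.

Request:
jog_arm(
  motion=[
    [0, 0, 0, 0, 0, 0],
    [0, 0, 0, 0, 0, 0],
    [0, 0, 0, 0, 0, 0],
    [0, 0, 0, 0, 0, 0],
    [0, 0, 0, 0, 0, 0],
    [0, 0, 0, 0, 0, 0],
  ],
  fingers=0,
)

```text
time: 20.17
eef_pos: [0.5004, 0.309, 0.0287]
ee_rot: [0.0, 0.984, -0.177, -0.0]
ft_force: [0.2, 0.5, 0.3]
width: 0.0855
```

Request:
jog_arm(
  motion=[
    [0, 0, -1, 0, 0, 0],
    [0, 0, -3, 0, 0, 0],
    [0, 0, -3.8, 0, 0, 0],
    [0, 0, -3.8, 0, 0, 0],
    [0, 0, -3.8, 0, 0, 0],
    [0, 2, 0, 0, 0, 0],
    [0, 3, 0, 0, 0, 0],
    [0, 3, 0, 0, 0, 0],
    [0, 0, 0, 0, 0, 0],
    [0, 0, 0, 0, 0, 0],
  ],
)

```text
time: 21.0
eef_pos: [0.4725, 0.2331, 0.184]
ee_rot: [-0.0, 0.984, -0.178, 0.001]
ft_force: [0.2, -0.2, 0.4]
width: 0.0854
```

```bash
python3 - <<'E'
from h import *
np.set_printoptions(precision=4,suppress=True)
f=grab('wrist'); h=cv2.cvtColor(f['img'],cv2.COLOR_RGB2HSV); P=cloud(f); z=P[...,2]
m=(z>.05)&(np.hypot(P[...,0]-.5,P[...,1]-.31)<.06); print('ins',rect(P[m]),np.nanpercentile(z[m],[5,50,95]))
m=(z>.018)&(z<.03)&(np.hypot(P[...,0]-.5,P[...,1]-.31)<.13); print('tray',rect(P[m]))
to(0,0,0,0); save(f,'end')
E
```

```text
ins (array([500.6, 307.7]), array([40.1, 24.4]), np.float32(69.0)) [0.0626 0.0637 0.0648]
tray (array([501.2, 308.1]), array([130.1, 160.4]), np.float32(-20.7))
TCP [0.4727 0.2338 0.1837] yaw -20.41 tilt [ 0.05 -0.05] shift cm [-36.17  38.42  18.31] turn z -20.41 t 21.05 F [-0.1861  0.6416  0.0994] w 0.08535732310837964
```

View pics/end.png

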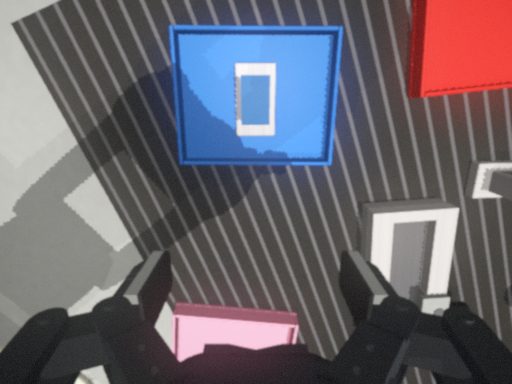

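The insert stands upright at (256,99), in the middle of the blue tray, and its top is level at z ≈ 64 mm. The gripper is clear of everything, so I'm handing in.

```bash
python3 -c "
from station import bot
print(bot.finish_job())"
```

```text
the job is handed in; nothing more can be done
None
```

I knocked the blue-topped insert free with the yellow block, put the block back on the bench and stood the insert in the blue tray. I handed the job in at about 21 s. The hand-in gave no verdict.

- **Knocking it free:** The insert leaned and bound partway, and the push force rose to about 86 N, against the 7–20 N given and the 120 N wrist limit. I backed off, lowered the block 2.5 mm and pushed again. It then slid at about 11 N, to x ≈ 49 mm with the foot clear of the lips. The gripper itself did not touch the insert until then.
- **Insert at the end:** It stands upright within 1 mm of the tray centre. Its stem top is level at z ≈ 64 mm, so the foot is on the tray floor.
- **Block at the end:** After release it lay flat on the bench at (0.58, −0.22), and it was still there in the last picture that showed it.
- **Gripper at the end:** It is open and raised, with no force reading.
- **Checks that disagreed:**
  - My blue colour filter missed the insert twice because it was in shade. The picture and a wider filter settled it.
  - The network's point for the insert was about 5 mm off along the slot from my colour and depth estimate.

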